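# Hook the tongued bin into the bathroom rack

### The arm

A 6-joint arm with a two-finger parallel gripper is mounted at the origin on the work surface. World frame = base frame: x ahead of the robot, y to its left, z up, the work surface at z = 0. Lengths are in mm, angles in rad, forces in N, time in s.
With the tool pointing down it reaches from about 350 to 775 mm from the base axis. Payload 7.3 kg.
Tool frame: the origin (TCP) lies at the very end of the fingers, on their centre line; the grasp point (between the pads) lies 19 mm behind it; z points along the fingers, x is the direction in which the jaws open and shut, and the axes are right-handed (so a half turn about z gives the same grasp; the last joint's range is limited). The gripper opens to 92 mm and grips with 3 to 60 N. Pads are 19 mm wide; open, the fingers measure 130 mm over their backs; the gripper's body (75 mm by 190 mm) begins 47 mm behind the grasp point.
Start: joints at [-1.285, 0.342, 1.524, -0, 1.275, -0.146], TCP at [219.74, -476.822, 226.741] pointing down, gripper open.
Joint ranges: [-2.53, 2.53], [-0.77, 2.02], [0.04, 2.7], [-1, 4.14], [0.28, 2.66], [-3.11, 3.11]. Speed limits (rad/s): [2.57, 2.57, 3.14, 3.14, 3.14, 3.14].

### API

Orientations are given as [roll, pitch, yaw] about the fixed x, y, z axes, in that order (R = Rz(yaw) Ry(pitch) Rx(roll)).
In Python, from plant import bot, capture, camera_params gives the robot as it stands.
- The arm moves only by the shell command python3 -m jog 'ROWS' [OPENING]. ROWS is a JSON object of lists of equal length, an entry for each row: "xyz": the shift along the world's x, y, z as a fraction of full scale, a list of three; "angular": the turn, a rotation vector about the world's x, y, z as a fraction of full scale, a list of three. In form: {"xyz": [[x, y, z], ...], "angular": [[wx, wy, wz], ...]}. A call has 1 to 10 rows; each row shifts and turns the pose as measured when the row begins; what a row does not reach is not made up. Full scale, the value 1, is 2 cm for a shift and 6 degrees for a turn. A row lasts 1/10 s, in which the tool goes at most 50 mm and 8.59 degrees, less where a joint would pass 70% of its speed; a pose out of reach is approached as far as the arm can. A call with a number of a shift or a turn outside -1 to 1 is refused whole. A call with a gripper value outside its range is refused whole. OPENING is the closure, from -1 (fully open) to 1 (shut), set as the call begins (- or left out, the last holds). The fingers move at their own pace and stop on an object; the grip force is fixed at half the most. Time passes only in rows, so rows that do not move let the fingers close. It gives the time, the measured TCP pose, the force and the opening at its end, in the units of the state.
- bot.get_obs(): the state, without advancing time (a new reading comes with each control period).
- capture(name): name is "scene" or "top" or "wrist"; returns the picture (420x560x3 uint8, red, green, blue); there is no depth.
- camera_params(name): a dict with "fx", "fy", "cx", "cy" (pixels), "rvec" (rotation vector, rad) and "tvec" (3), from world to camera coordinates, as OpenCV has them. Camera axes: x right, y down, z forward; pixel columns grow to the right and rows downward; lengths in mm; the calibration is good to about 2 mm. A picture is of the moment at which its call begins: read the wrist's pose just before it. camera_params takes no time and is no camera call; for the wrist camera it gives the pose at the moment of the call.
- bot.close_job(): hands the job in, once; it reports no verdict.
The state is a dict: "time": time; "joint_positions": joint angles; "dq": joint speeds; "tau": joint torques, N m; "tool_pos": TCP position; "tcp_rot": TCP orientation; "contact_force": force on the tool from outside, world axes, zero at the start; "moment": the same for the moment, N m; "grip_width": finger opening in mm.
Only numpy, scipy, OpenCV 4.12 (cv2) and the standard library are available. Lean on these libraries where they do the work, as an engineer would, in place of code of your own. Each camera call takes 0.05 s, during which the arm holds its last target.

### The job

Hang the steel bin that has the upturned tongue on the low steel rack: tip the bin's free end up, feed its tongue through the middle of the rack's slot, then swing the bin down until it hangs level and fully home, tongue hooked behind the upper slat, and let go. Leave the plain bin without a tongue where it stands.

Things in the scene. Friction and masses are not known exactly. Their poses are not given: they have to be found in the camera images.
- tongue_bin: Narrow open steel bin, 0.11-0.23 kg, 110 mm long (x), 50 wide (y), 60 high, 3 mm walls, upright on the table. Origin: centre of its underside; z up; x points to the tongued end (wall's outer face at x = 55). Grip from above across its 50 mm width, outside the long walls, near the balance point (x = 3, z = 26), or it swings in the grip. Hung home: origin near x -58, y 0, z -52 from slot; it sags up to 5 degrees.
- tongue_tip (a point): Middle of the top edge of the bin's tongue, at x 68, z 90 mm in the bin's frame, same axes. The tongue is 36 mm wide: a flat stem (z 52 to 56) runs from the end wall to x = 70 and ends in an upright lip (x 66 to 70, z 52 to 90), so the gap between wall and lip is 11 mm. The 38 mm lip is taller than the slot: it enters only with the bin's free end raised 20 to 40 degrees, lip top first.
- slot (a point): Slot of the low fixed steel rack: level gap, 200 mm long, 32 high, between two upright slats (both x 0 to 5 mm; lower z -65 to 0, upper z 32 to 48), open for 100 mm behind. Point: mid-length, front top edge of the lower slat, 140 mm above the table. x: level into the rack, away from the robot; y: left; z: up. Front posts at y +-108 end at z 50; tray below (top z -88) juts out 15 mm.
- plain_bin: Bystander: the same narrow steel bin, 110 x 50 x 60 mm, but without any tongue. Origin: centre of its underside, z up. One bin stands left of the rack, the other right, either way round. Leave it alone.
There are look-alikes about, which are no part of the job. Leave any yellow look-alike of the tongue_bin alone.

How it is judged (in metres and radians):
On the way:
1. the lip's top is behind the slats while the bin is tipped (x of tongue_tip in the frame of slot between 0.006 and 0.06 m and z of tongue_tip in the frame of slot between 0 and 0.06 m and y of tongue_tip in the frame of slot between -0.06 and 0.06 m and angle between tongue_bin's own z axis and vertical above 0.12 rad), for 0.1 s.
At the end, for the whole second after the job is handed in: The tongued bin hangs at rest: lip top behind the upper slat (4 to 22 mm behind the slats' front, 33 to 45 mm above the lower slat), within 25 mm of the slot's middle, upright within 0.17 rad, aligned with the slot within 0.2 rad. The plain bin is within 20 mm of where it stood (x of tongue_tip in the frame of slot between 0.004 and 0.022 m and z of tongue_tip in the frame of slot between 0.033 and 0.045 m and y of tongue_tip in the frame of slot between -0.025 and 0.025 m and angle between tongue_bin's own z axis and vertical below 0.17 rad and angle between the x axis of tongue_bin and the x axis of slot, either way round below 0.2 rad and linear speed of tongue_bin below 0.02 m/s and angular speed of tongue_bin below 0.1 rad/s and distance of plain_bin from where it was at the start of the episode below 0.02 m); the robot touches nothing.
It fails at once if the plain bin is moved by more than 20 mm (distance of plain_bin from where it was at the start of the episode above 0.02 m).
It also fails if it takes over 48 s, if anything falls off the work surface, if the arm or the gripper's body presses on something with over 40 N, if the wrist force passes 120 N, or if a joint passes its speed limit or range.

## Working session

There is one attempt and no reset: what is moved stays moved. The work goes in short steps, Python scripts to look and compute and a shell command to move; the robot and the scene stay as the last step left them, time stands still between calls to the robot, and variables do not carry over. Pictures are saved under pics/ and viewed, and the job is handed in when it is done.

```bash
ls; mkdir -p pics
python3 - <<'E'
from plant import bot, capture, camera_params
import cv2
for n in ("scene","top","wrist"):
    im=capture(n); cv2.imwrite(f"pics/{n}0.png",im[:,:,::-1]); print(n,camera_params(n))
print(bot.get_obs())
E
```

```text
pics
scene {'fx': 461.52989978235775, 'fy': 461.52989978235775, 'cx': 283.148352548307, 'cy': 212.77463337126102, 'rvec': array([ 2.13639275,  1.17368283, -0.44609786]), 'tvec': array([-309.06222988, -210.85181203, 1442.41293491])}
top {'fx': 403.17478629184023, 'fy': 403.17478629184023, 'cx': 284.83981411703354, 'cy': 204.1102590087403, 'rvec': array([ 2.16949675, -2.19485925,  0.1448799 ]), 'tvec': array([  51.0187036 ,  483.84736553, 1035.29234234])}
wrist {'fx': 336.94549036311577, 'fy': 336.94549036311577, 'cx': 280.9673906777909, 'cy': 209.3554189312417, 'rvec': array([-2.45060121,  1.56697545,  0.21354812]), 'tvec': array([-523.52555817,  -33.95994137,  390.71932872])}
{'time': 0.15, 'joint_positions': array([-1.28502394e+00,  3.42526896e-01,  1.52479194e+00,  3.79396467e-06,
        1.27543135e+00, -1.46011143e-01]), 'dq': array([ 0.00136761, -0.00128078, -0.00341418, -0.00048972,  0.00057698,
       -0.00033816]), 'tau': array([-6.31206149e-04, -4.31470656e+01, -2.44352746e+01,  7.16937915e-02,
        5.37150598e-02, -7.91618572e-05]), 'tool_pos': array([ 219.63475494, -476.50516121,  226.22517157]), 'tcp_rot': array([-3.14142065e+00,  1.14468305e-03, -1.13901380e+00]), 'contact_force': array([ 0.1552373 ,  0.30739764, -0.23608718]), 'moment': array([-0.00257399, -0.02617303, -0.03997414]), 'grip_width': 92.10680106561405}
```

View pics/scene0.png

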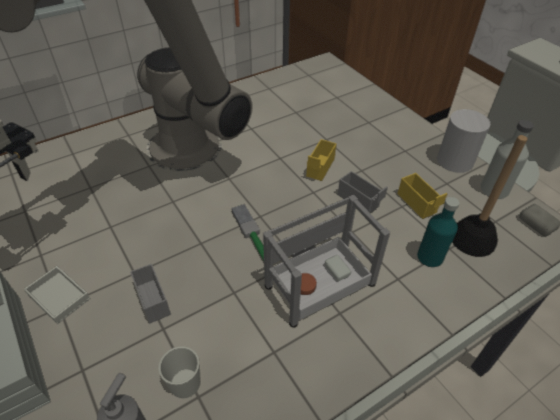

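View pics/top0.png

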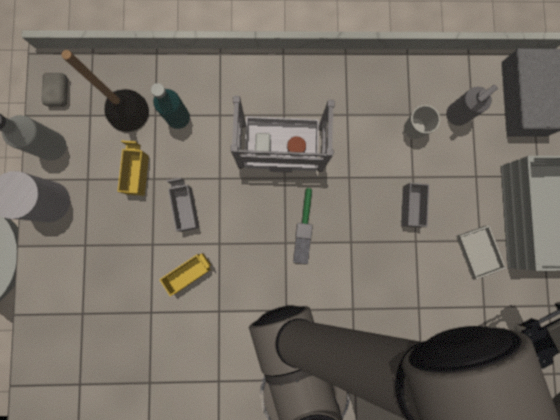

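View pics/wrist0.png

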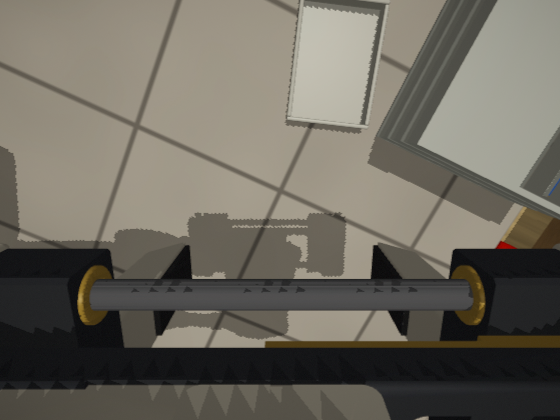

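Run:
```python
import cv2,numpy as np
t=cv2.imread("pics/top0.png")
a=cv2.resize(t[165:245,150:220],None,fx=5,fy=5,interpolation=cv2.INTER_CUBIC)
b=cv2.resize(t[165:245,385:455],None,fx=5,fy=5,interpolation=cv2.INTER_CUBIC)
cv2.imwrite("pics/c1.png",np.clip(np.hstack([a,b])*1.6,0,255))
s=cv2.imread("pics/scene0.png")
cv2.imwrite("pics/c2.png",np.clip(cv2.resize(s[160:340,240:440],None,fx=4,fy=3.3,interpolation=cv2.INTER_CUBIC)*1.6,0,255))
c=cv2.resize(t[90:185,220:345],None,fx=6,fy=6,interpolation=cv2.INTER_CUBIC)
cv2.imwrite("pics/c3.png",np.clip(c*1.6,0,255))
```

```text
[ WARN:0@0.083] global loadsave.cpp:1063 imwrite_ Unsupported depth image for selected encoder is fallbacked to CV_8U.
```

View pics/c1.png

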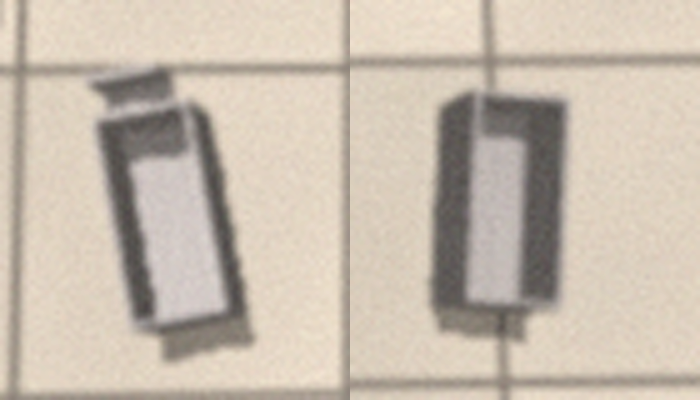

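View pics/c2.png

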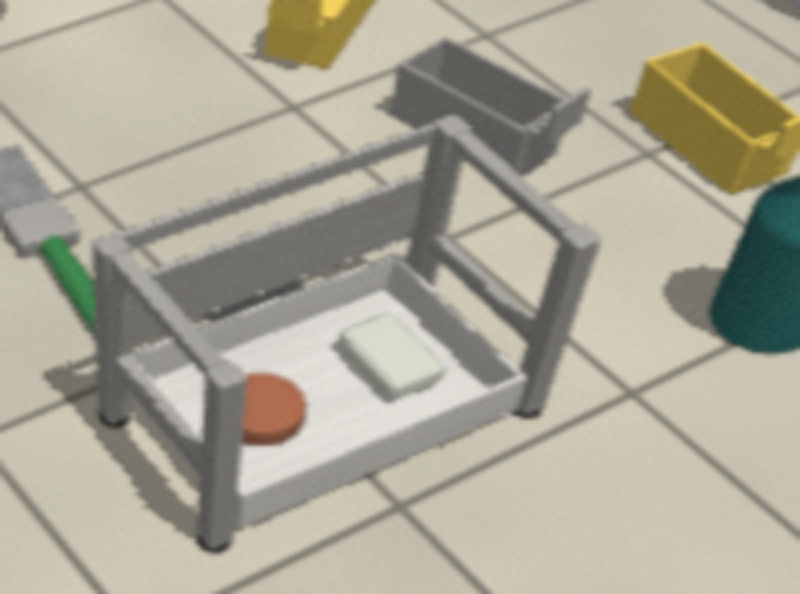

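View pics/c3.png

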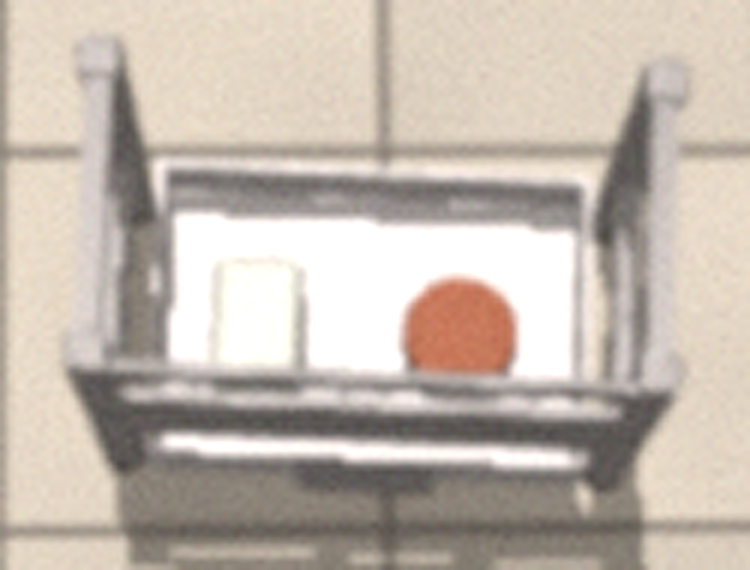

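```bash
cat > h.py <<'E'
import numpy as np, cv2
from plant import bot,capture,camera_params
def P(c):
    R=cv2.Rodrigues(np.array(c["rvec"]))[0]; t=np.array(c["tvec"]); K=np.array([[c["fx"],0,c["cx"]],[0,c["fy"],c["cy"]],[0,0,1]])
    return K,R,t
def ray(c,uv):
    K,R,t=P(c); d=R.T@np.linalg.solve(K,[uv[0],uv[1],1]); return -R.T@t,d
def atz(c,uv,z):
    o,d=ray(c,uv); return o+d*(z-o[2])/d[2]
def tri(obs):
    A=np.zeros((3,3));b=np.zeros(3);L=[]
    for c,uv in obs:
        o,d=ray(c,uv); d=d/np.linalg.norm(d); M=np.eye(3)-np.outer(d,d); A+=M;b+=M@o; L.append((o,M))
    x=np.linalg.solve(A,b); return x,[round(float(np.linalg.norm(M@(x-o))),1) for o,M in L]
def proj(c,X):
    K,R,t=P(c); p=K@(R@np.array(X,float)+t); return p[:2]/p[2]
E
python3 - <<'E'
from h import *
np.set_printoptions(precision=1,suppress=True)
T=camera_params("top");S=camera_params("scene")
t=lambda u,v,ox,oy:(u/6+ox,v/6+oy)
for n,uv in dict(postL=(234.2,150.8),postR=(332,155),backL=(236,99),backR=(331,102)).items(): print(n,atz(T,uv,190))
for n,uv in dict(tl=(169.4,189.4),tr=(187.4,186),bl=(177.4,231),br=(198,227.4)).items(): print(n,atz(T,uv,60))
for n,a,b in (("binfl",(177.4,231),(240+450/4,160+42/3.3)),("br",(198,227.4),(240+400/4,160+68/3.3)),("tr",(187.4,186),(240+522/4,160+130/3.3)),
 ("postL",(234.2,150.8),(240+455/4,160+120/3.3)),("postR",(332,155),(240+112/4,160+235/3.3))): print(n,tri([(T,a),(S,b)]))
K,R,tt=P(camera_params("wrist")); print(-R.T@tt, R)
E
```

```text
postL [588.3 162.2 190. ]
postR [577.3 -57.2 190. ]
backL [708.1 158.1 190. ]
backR [700.5 -58.1 190. ]
tl [521.  337.9  60. ]
tr [529.3 292.8  60. ]
bl [415.8 316.3  60. ]
br [424.2 265.1  60. ]
binfl (array([418.6, 322.3,  51.1]), [4.5, 4.5])
br (array([427.3, 270.7,  53.4]), [5.1, 5.1])
tr (array([531. , 295.2,  56.4]), [1.9, 1.9])
postL (array([591.8, 166.2, 186.5]), [4.4, 4.4])
postR (array([579.9, -52.5, 190.9]), [5.4, 5.4])
[ 284.1 -446.1  384.9] [[ 0.4 -0.9 -0. ]
 [-0.9 -0.4  0.3]
 [-0.2 -0.1 -1. ]]
```

Candidates in the top view: the grey bin with a tongue at (183,208), the plain grey bin at (415,205), and yellow bins at (131,170) and (186,275). The close crop shows a lip at the far end of the left grey bin, so that one is the tongue_bin. The rack is at (283,140). I'm moving above the bin now.

```bash
python3 -m jog '{"xyz":[[1,1,0.1],[1,1,0.1],[1,1,0.1],[1,1,0.1],[1,1,0.1],[1,1,0.1],[1,1,0.1],[1,1,0.1],[1,1,0],[1,1,0]],"angular":[[0,0,-0.3],[0,0,-0.3],[0,0,-0.3],[0,0,-0.3],[0,0,-0.3],[0,0,-0.3],[0,0,-0.3],[0,0,-0.2],[0,0,0],[0,0,0]]}' -1
python3 -m jog '{"xyz":[[0,1,0],[0,1,0],[0,1,0],[0,1,0],[0,1,0],[0,1,0],[0,1,0],[0,1,0],[0,1,0],[0,1,0]],"angular":[[0,0,0],[0,0,0],[0,0,0],[0,0,0],[0,0,0],[0,0,0],[0,0,0],[0,0,0],[0,0,0],[0,0,0]]}'
```

```text
time: 1.15
tool_pos: [422.9, -269.5, 239.8]
tcp_rot: [3.14, 0.007, -1.397]
contact_force: [0.6, -0.2, 0.9]
grip_width: 91.9
time: 2.15
tool_pos: [423.2, -59.7, 237.1]
tcp_rot: [3.136, 0.01, -1.395]
contact_force: [0.7, -0.5, -0.6]
grip_width: 91.7
```

```bash
cat > plan.py <<'E'
# 2D clearance planning in slot frame: bin pose (theta,X0,Z0)
import numpy as np, heapq
def rect(x0,x1,z0,z1,s=1.0):
    xs=np.arange(x0,x1+s/2,s); zs=np.arange(z0,z1+s/2,s)
    return np.array([(x,z) for x in xs for z in (z0,z1)]+[(x,z) for x in (x0,x1) for z in zs])
bin_=np.vstack([rect(-55,55,0,60,2),rect(55,70,52,56),rect(66,70,52,90)])
body=np.vstack([rect(-37,41,74,150,3),rect(40,80,140,190,5)])
obs=[(0,5,-65,0),(0,5,32,48),(-15,100,-140,-88)]
def sd(p,o):
    cx,cz,hx,hz=(o[0]+o[1])/2,(o[2]+o[3])/2,(o[1]-o[0])/2,(o[3]-o[2])/2
    dx=abs(p[...,0]-cx)-hx; dz=abs(p[...,1]-cz)-hz
    return np.hypot(np.maximum(dx,0),np.maximum(dz,0))+np.minimum(np.maximum(dx,dz),0)
pts=np.vstack([bin_,body])
def clr(th,X,Z):
    c,s=np.cos(th),np.sin(th)
    q=np.stack([pts[:,0]*c+pts[:,1]*s+X,-pts[:,0]*s+pts[:,1]*c+Z],-1)
    return min(sd(q,o).min() for o in obs)
if __name__=="__main__":
    ths=np.arange(0,45,3); Xs=np.arange(-160,-44,2); Zs=np.arange(-64,30,2)
    C=np.array([[[clr(np.radians(t),x,z) for z in Zs] for x in Xs] for t in ths])
    np.save("C.npy",C); 
    goal=(0,int(np.where(Xs==-58)[0][0]),int(np.where(Zs==-50)[0][0])); print("goal clr",C[goal])
    # dijkstra with cost
    st=(ths.tolist().index(30),0,int(np.where(Zs==0)[0][0]))
    D={st:0};pr={};H=[(0,st)]
    while H:
        d,u=heapq.heappop(H)
        if d>D[u]: continue
        if u==goal: break
        for a in(-1,0,1):
         for b in(-1,0,1):
          for c in(-1,0,1):
            v=(u[0]+a,u[1]+b,u[2]+c)
            if not all(0<=v[i]<C.shape[i] for i in range(3)) or v==u: continue
            k=C[v]
            if k<0.5: continue
            w=d+np.hypot(np.hypot(2*b,2*c),3*a)*(1+ (8/k)**2)
            if w<D.get(v,1e9): D[v]=w;pr[v]=u;heapq.heappush(H,(w,v))
    p=[goal]
    while p[-1]!=st: p.append(pr[p[-1]])
    for v in p[::-1]:
        t=np.radians(ths[v[0]]);X=Xs[v[1]];Z=Zs[v[2]]
        print(ths[v[0]],X,Z,"clr %.1f"%C[v],"tip %.1f %.1f"%(68*np.cos(t)+90*np.sin(t)+X,-68*np.sin(t)+90*np.cos(t)+Z))
E
python3 plan.py
```

```text
goal clr 2.0
30 -160 0 clr 39.2 tip -56.1 43.9
30 -158 0 clr 38.2 tip -54.1 43.9
30 -156 0 clr 37.2 tip -52.1 43.9
30 -154 0 clr 36.4 tip -50.1 43.9
30 -152 0 clr 35.6 tip -48.1 43.9
30 -150 0 clr 34.9 tip -46.1 43.9
30 -148 0 clr 34.4 tip -44.1 43.9
30 -146 0 clr 33.9 tip -42.1 43.9
30 -144 0 clr 33.6 tip -40.1 43.9
30 -142 0 clr 33.4 tip -38.1 43.9
30 -140 0 clr 33.3 tip -36.1 43.9
30 -138 0 clr 32.4 tip -34.1 43.9
30 -136 -2 clr 30.4 tip -32.1 41.9
30 -134 -4 clr 28.4 tip -30.1 39.9
30 -132 -6 clr 26.4 tip -28.1 37.9
30 -130 -8 clr 24.4 tip -26.1 35.9
30 -128 -8 clr 22.4 tip -24.1 35.9
33 -126 -10 clr 18.9 tip -20.0 28.4
33 -124 -10 clr 16.9 tip -18.0 28.4
36 -122 -12 clr 17.0 tip -14.1 20.8
36 -120 -12 clr 16.2 tip -12.1 20.8
36 -118 -12 clr 15.0 tip -10.1 20.8
36 -116 -12 clr 13.8 tip -8.1 20.8
36 -114 -12 clr 12.6 tip -6.1 20.8
36 -112 -12 clr 11.5 tip -4.1 20.8
36 -110 -12 clr 10.6 tip -2.1 20.8
36 -108 -12 clr 10.1 tip -0.1 20.8
36 -106 -12 clr 8.7 tip 1.9 20.8
36 -104 -10 clr 8.0 tip 3.9 22.8
36 -102 -10 clr 6.6 tip 5.9 22.8
36 -100 -8 clr 6.1 tip 7.9 24.8
36 -98 -6 clr 5.2 
[... 282 characters left out ...]
 4.9 tip 21.4 41.3
24 -78 -10 clr 6.8 tip 20.7 44.6
21 -76 -12 clr 6.1 tip 19.7 47.7
21 -74 -14 clr 6.0 tip 21.7 45.7
18 -72 -16 clr 7.6 tip 20.5 48.6
18 -72 -18 clr 7.1 tip 20.5 46.6
15 -70 -20 clr 7.0 tip 19.0 49.3
15 -70 -22 clr 6.9 tip 19.0 47.3
15 -70 -24 clr 6.4 tip 19.0 45.3
12 -68 -26 clr 6.1 tip 17.2 47.9
12 -68 -28 clr 5.7 tip 17.2 45.9
9 -66 -30 clr 5.5 tip 15.2 48.3
9 -66 -32 clr 5.2 tip 15.2 46.3
9 -66 -34 clr 4.9 tip 15.2 44.3
9 -66 -36 clr 4.6 tip 15.2 42.3
6 -64 -38 clr 4.7 tip 13.0 44.4
6 -64 -40 clr 4.5 tip 13.0 42.4
6 -64 -42 clr 3.0 tip 13.0 40.4
3 -62 -44 clr 3.1 tip 10.6 42.3
3 -60 -46 clr 2.6 tip 12.6 40.3
0 -58 -48 clr 3.0 tip 10.0 42.0
0 -58 -50 clr 2.0 tip 10.0 40.0
```

```bash
python3 -m jog '{"xyz":[[0.8,1,0],[0.8,1,0],[0.8,1,0],[0.8,1,0],[0.6,0.8,0],[0,0,0]],"angular":[[0,0,0],[0,0,0],[0,0,0],[0,0,0],[0,0,0],[0,0,0]]}'
python3 - <<'E'
from h import *
c=camera_params("wrist"); im=capture("wrist"); np.save("w1.npy",c,allow_pickle=True); cv2.imwrite("pics/w1.png",im[:,:,::-1])
print(bot.get_obs()["tool_pos"], bot.get_obs()["time"])
for X in ((588.3,162.2,190),(577.3,-57.2,190),(583,53,140)): print(proj(c,X))
E
```

```text
time: 2.75
tool_pos: [500.1, 42.9, 236.1]
tcp_rot: [3.134, 0.011, -1.393]
contact_force: [-0.0, -0.3, 1.1]
grip_width: 91.8
[499.40349869  42.09958392 236.01684179] 2.8
[100.975329    47.32052995]
[473.24300628 138.80157462]
[290.38439448  97.80665628]
```

View pics/w1.png

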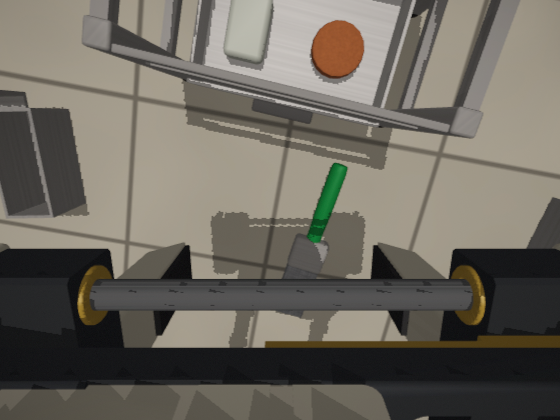

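Run:
```python
import cv2,numpy as np
t=cv2.imread("pics/w1.png")
f=lambda a:np.clip(cv2.resize(a,None,fx=6,fy=6,interpolation=cv2.INTER_CUBIC)*1.5,0,255)
cv2.imwrite("pics/c4.png",np.hstack([f(t[5:75,70:136]),f(t[95:165,425:491])]))
cv2.imwrite("pics/c5.png",np.clip(cv2.resize(t[60:150,180:400],None,fx=3.6,fy=3.6)*1.5,0,255))
```

```text
[ WARN:0@0.122] global loadsave.cpp:1063 imwrite_ Unsupported depth image for selected encoder is fallbacked to CV_8U.
```

View pics/c4.png

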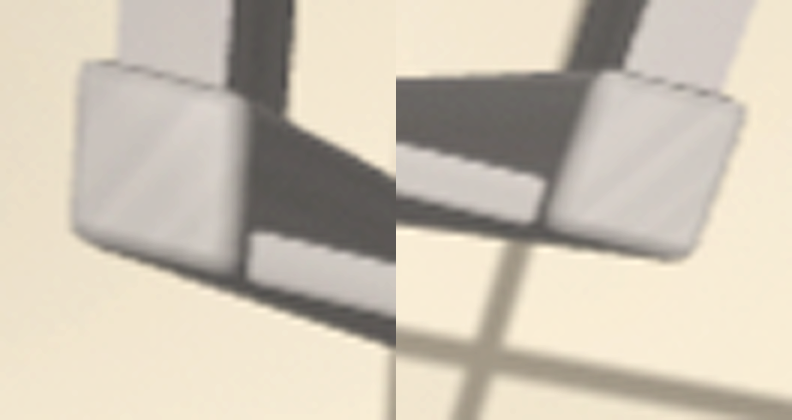

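View pics/c5.png

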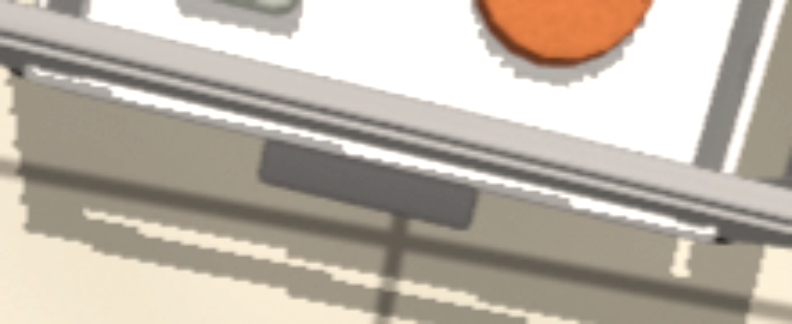

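Run:
```python
from h import *
np.set_printoptions(precision=1,suppress=True)
c=np.load("w1.npy",allow_pickle=True).item(); T=camera_params("top")
a={n:atz(c,uv,z) for n,uv,z in (("LfL",(82.5,43.8),190),("LfR",(109.5,50.8),190),("RfL",(450.7,132),190),("RfR",(474,138),190),("sL",(111.3,52.5),188),("sR",(448,132),188),("tab",(282,112),52))}
for k,v in a.items(): print(k,v)
d=a["sL"]-a["sR"]; print("yaw",np.arctan2(-d[0],d[1]),np.linalg.norm(d))
d=a["LfL"]-a["RfR"]; print("yaw",np.arctan2(-d[0],d[1]),np.linalg.norm(d))
print("mid",(a["sL"]+a["sR"])/2,(a["LfL"]+a["RfR"])/2)
print("tri LfL",tri([(c,(82.5,43.8)),(T,(234.2,150.8))]),"RfR",tri([(c,(474,138)),(T,(332,155))]))
```

```text
LfL [588.3 172.4 190. ]
LfR [587.3 157.4 190. ]
RfL [578.7 -43.  190. ]
RfR [577.8 -57.5 190. ]
sL [586.8 157.4 188. ]
sR [578.5 -42.3 188. ]
tab [572.6  58.   52. ]
yaw -0.041579364355980586 199.89748394865455
yaw -0.04549202556107567 230.16278058729722
mid [582.6  57.5 188. ] [583.1  57.5 190. ]
tri LfL (array([585.3, 160.9, 208.9]), [1.5, 1.5]) RfR (array([577.6, -57.4, 189.9]), [0.3, 0.3])
```

```bash
python3 -m jog '{"xyz":[[-0.4,1,0],[-0.4,1,0],[-0.4,1,0],[-0.4,1,0],[-0.4,1,0],[-0.4,1,0],[-0.4,1,0],[-0.4,1,0],[-0.4,1,0],[-0.4,1,0]],"angular":[[0,0,0],[0,0,0],[0,0,0],[0,0,0],[0,0,0],[0,0,0],[0,0,0],[0,0,0],[0,0,0],[0,0,0]]}'
python3 -m jog '{"xyz":[[0,1,0],[0,1,0],[0,0,0]],"angular":[[0,0,0],[0,0,0],[0,0,0]]}'
python3 - <<'E'
from h import *
c=camera_params("wrist"); im=capture("wrist"); np.save("w2.npy",c,allow_pickle=True); cv2.imwrite("pics/w2.png",im[:,:,::-1])
print(bot.get_obs()["tool_pos"], bot.get_obs()["time"])
E
```

```text
time: 3.8
tool_pos: [412.0, 236.8, 234.7]
tcp_rot: [3.126, 0.007, -1.405]
contact_force: [0.2, 0.8, -0.4]
grip_width: 92.0
time: 4.1
tool_pos: [409.9, 276.6, 234.8]
tcp_rot: [3.125, 0.006, -1.405]
contact_force: [0.8, -0.6, -0.5]
grip_width: 92.2
[409.91935009 275.53303372 234.75319626] 4.15
```

View pics/w2.png

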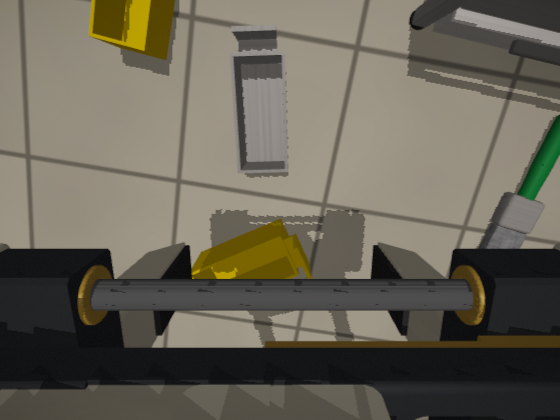

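Run:
```python
import cv2,numpy as np
t=cv2.imread("pics/w2.png")
cv2.imwrite("pics/c6.png",np.clip(cv2.resize(t[20:180,225:297],None,fx=3.7*2,fy=3.7,interpolation=cv2.INTER_CUBIC)*1.4,0,255).astype('uint8'))
```

```text
(no output)
```

View pics/c6.png

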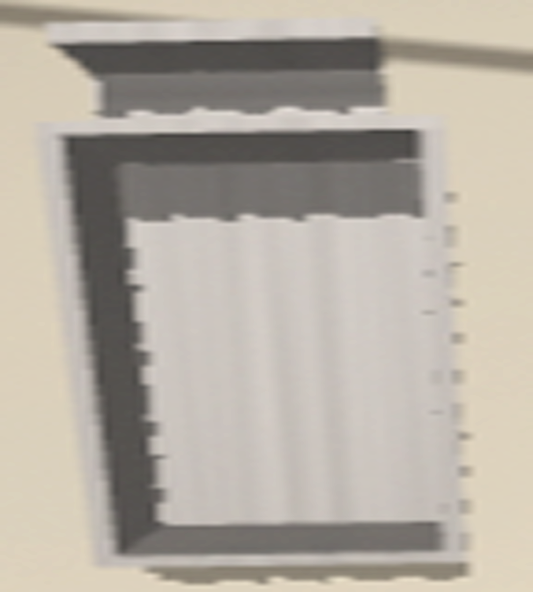

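Run:
```python
from h import *
np.set_printoptions(precision=1,suppress=True)
c=np.load("w2.npy",allow_pickle=True).item(); T=camera_params("top")
px=dict(tl=(230.4,53.8),tr=(284.5,51.6),bl=(238.2,173),br=(287.8,171.9))
a={n:atz(c,uv,60) for n,uv in px.items()}
tp=dict(tl=(169.4,189.4),tr=(187.4,186),bl=(177.4,231),br=(198,227.4))
for k,v in a.items(): print(k,v,"two-view",tri([(c,px[k]),(T,tp[k])]))
print("lip",atz(c,(231.1,27.3),90),atz(c,(276.4,25.4),90))
for p,q in (("bl","tl"),("br","tr"),("br","bl"),("tr","tl")):
    d=a[q]-a[p]; print(p,q,np.linalg.norm(d),np.arctan2(d[1],d[0]))
print("centre",sum(a.values())/4)
```

```text
tl [523.4 344.   60. ] two-view (array([531.7, 356. , -11.3]), [0.4, 0.4])
tr [533.3 296.   60. ] two-view (array([533.8, 296.4,  43.4]), [2.0, 2.0])
bl [416.3 322.8  60. ] two-view (array([415.1, 321.8,  46.8]), [2.7, 2.7])
br [425.7 274.2  60. ] two-view (array([423.5, 271.4,  36. ]), [2.6, 2.6])
lip [539.3 340.9  90. ] [546.7 305.   90. ]
bl tl 109.12819589890616 0.1958103831999106
br tr 109.75514832177217 0.19961413221692798
br bl 49.45332554308733 1.7610661508388112
tr tl 49.036351019953656 1.7737883981386446
centre [474.7 309.3  60. ]
```

```bash
cat >> h.py <<'E'
from scipy.spatial.transform import Rotation as Ro
def Rt(o): return Ro.from_euler('xyz',o["tcp_rot"])
def delta(pos,R):
    o=bot.get_obs(); d=np.array(pos)-o["tool_pos"]; w=(R*Rt(o).inv()).as_rotvec()
    print("t",o["time"],"shift units",np.round(d/20,2),"turn units",np.round(np.degrees(w)/6,2),"F",np.round(o["contact_force"],1),"w",round(o["grip_width"],1))
E
python3 - <<'E'
from h import *
delta([474.7,309.3,9],Ro.from_euler('xyz',[np.pi,0,0.198-np.pi/2]))
E
```

```text
t 4.15 shift units [  3.24   1.69 -11.29] turn units [-0.02 -0.17  0.31] F [ 0.3 -0.6  0.2] w 92.1
```

```bash
python3 -m jog '{"xyz":[[0.8,0.42,-0.5],[0.8,0.42,-1],[0.8,0.42,-1],[0.8,0.42,-1],[0,0,-1],[0,0,-0.8],[0,0,-0.5],[0,0,0]],"angular":[[0,0,0.1],[0,-0.1,0.1],[0,-0.1,0.1],[0,0,0],[0,0,0],[0,0,0],[0,0,0],[0,0,0]]}'
python3 - <<'E'
from h import *
delta([474.7,309.3,9],Ro.from_euler('xyz',[np.pi,0,0.198-np.pi/2]))
c=camera_params("wrist"); im=capture("wrist"); np.save("w3.npy",c,allow_pickle=True); cv2.imwrite("pics/w3.png",im[:,:,::-1])
E
```

```text
time: 4.95
tool_pos: [477.5, 297.5, 115.6]
tcp_rot: [-3.138, -0.004, -1.38]
contact_force: [0.0, -0.4, 0.5]
grip_width: 91.7
t 4.95 shift units [-0.14  0.59 -5.33] turn units [0.03 0.04 0.07] F [ 0.  -0.4  0.5] w 91.7
```

View pics/w3.png

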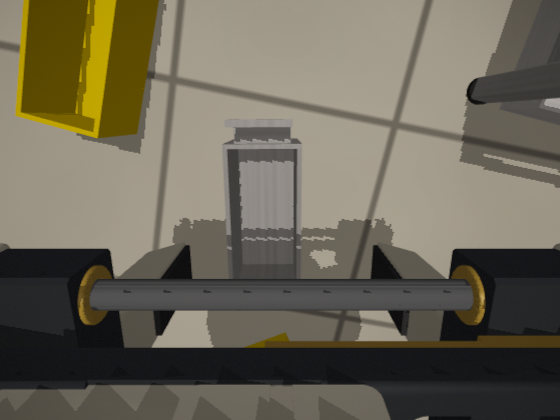

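Run:
```python
from h import *
np.set_printoptions(precision=1,suppress=True)
c=np.load("w3.npy",allow_pickle=True).item();c2=np.load("w2.npy",allow_pickle=True).item()
im=cv2.imread("pics/w3.png")
cv2.imwrite("pics/c7.png",np.clip(cv2.resize(im[110:240,210:315],None,fx=6,fy=4.5,interpolation=cv2.INTER_CUBIC)*1.4,0,255).astype('uint8'))
a,b=atz(c,(224,141),60),atz(c,(301,141),60); print(a,b,np.linalg.norm(a-b))
print(tri([(c,(224,141)),(c2,(230.4,53.8))]),tri([(c,(301,141)),(c2,(284.5,51.6))]))
```

```text
[526.2 343.8  60. ] [535.4 296.6  60. ] 48.134660602626624
(array([525. , 345.9,  47.2]), [0.2, 0.2]) (array([534.8, 296. ,  50.5]), [0.2, 0.2])
```

View pics/c7.png

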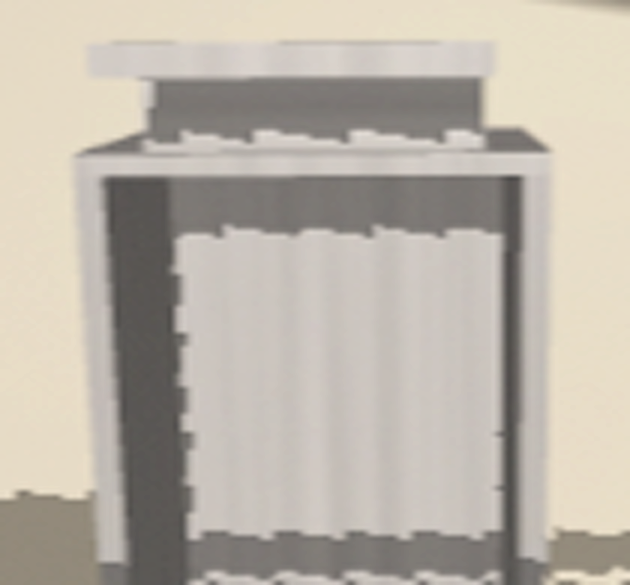

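```bash
python3 -m jog '{"xyz":[[-0.15,0.6,-0.3],[0,0,-1],[0,0,-1],[0,0,-1],[0,0,-0.8],[0,0,-0.5],[0,0,0]],"angular":[[0,0,0.07],[0,0,0],[0,0,0],[0,0,0],[0,0,0],[0,0,0],[0,0,0]]}'
python3 - <<'E'
from h import *
delta([474.7,309.3,9],Ro.from_euler('xyz',[np.pi,0,0.198-np.pi/2]))
E
```

```text
time: 5.7
tool_pos: [477.3, 315.4, 27.4]
tcp_rot: [-3.123, 0.001, -1.37]
contact_force: [0.1, -0.7, 0.3]
grip_width: 92.0
t 5.7 shift units [-0.13 -0.31 -0.92] turn units [-0.04  0.18 -0.03] F [ 0.1 -0.7  0.3] w 92.0
```

```bash
python3 -m jog '{"xyz":[[-0.1,-0.3,-0.4],[0,0,-0.4],[0,0,0]],"angular":[[0,0.18,0],[0,0,0],[0,0,0]]}'
python3 - <<'E'
from h import *
delta([474.7,309.3,9],Ro.from_euler('xyz',[np.pi,0,0.198-np.pi/2]))
E
```

```text
time: 6.0
tool_pos: [476.3, 310.0, 12.2]
tcp_rot: [-3.139, 0.006, -1.369]
contact_force: [0.3, 0.5, 0.1]
grip_width: 91.9
t 6.0 shift units [-0.08 -0.04 -0.16] turn units [-0.06  0.01 -0.04] F [0.3 0.5 0.1] w 91.9
```

```bash
python3 -m jog '{"xyz":[[-0.08,-0.04,-0.15],[0,0,0]],"angular":[[-0.06,0,-0.04],[0,0,0]]}'
python3 -m jog '{"xyz":[[0,0,0],[0,0,0],[0,0,0],[0,0,0],[0,0,0],[0,0,0],[0,0,0],[0,0,0]],"angular":[[0,0,0],[0,0,0],[0,0,0],[0,0,0],[0,0,0],[0,0,0],[0,0,0],[0,0,0]]}' 1
python3 - <<'E'
from h import *
delta([474.7,309.3,9],Ro.from_euler('xyz',[np.pi,0,0.198-np.pi/2]))
E
```

```text
time: 6.2
tool_pos: [475.0, 309.1, 9.5]
tcp_rot: [-3.14, -0.001, -1.374]
contact_force: [0.9, 0.3, -0.5]
grip_width: 92.0
time: 7.0
tool_pos: [475.6, 309.5, 10.4]
tcp_rot: [-3.138, -0.0, -1.374]
contact_force: [-0.0, -0.1, -0.2]
grip_width: 50.1
t 7.0 shift units [-0.04 -0.01 -0.07] turn units [-0.01  0.04  0.01] F [-0.  -0.1 -0.2] w 50.1
```

```bash
python3 -m jog '{"xyz":[[0,0,0.3],[0,0,0.7],[0,0,1],[-0.3,0,1],[-0.3,0,1],[-0.3,0,1],[-0.3,0,1],[-0.3,0,1],[-0.3,0,0.8],[0,0,0]],"angular":[[0,0,0],[0,0,0],[0,0,0],[0,0,0],[0,0,0],[0,0,0],[0,0,0],[0,0,0],[0,0,0],[0,0,0]]}'
python3 - <<'E'
from h import *
c=camera_params("wrist"); o=bot.get_obs(); im=capture("wrist"); np.save("w4.npy",dict(c=c,o=o),allow_pickle=True); cv2.imwrite("pics/w4.png",im[:,:,::-1])
cv2.imwrite("pics/c8.png",np.clip(cv2.resize(im[100:250,200:330,::-1],None,fx=6,fy=4,interpolation=cv2.INTER_CUBIC)*1.4,0,255).astype('uint8'))
print(o["grip_width"],o["contact_force"])
E
```

```text
time: 8.0
tool_pos: [435.0, 307.8, 172.4]
tcp_rot: [3.139, -0.001, -1.374]
contact_force: [1.0, 0.3, -1.9]
grip_width: 50.1
50.07507256977269 [ 1.00922829  0.25546537 -1.89194579]
```

View pics/w4.png

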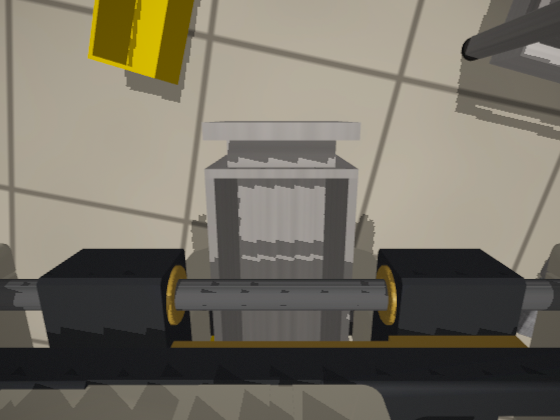

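View pics/c8.png

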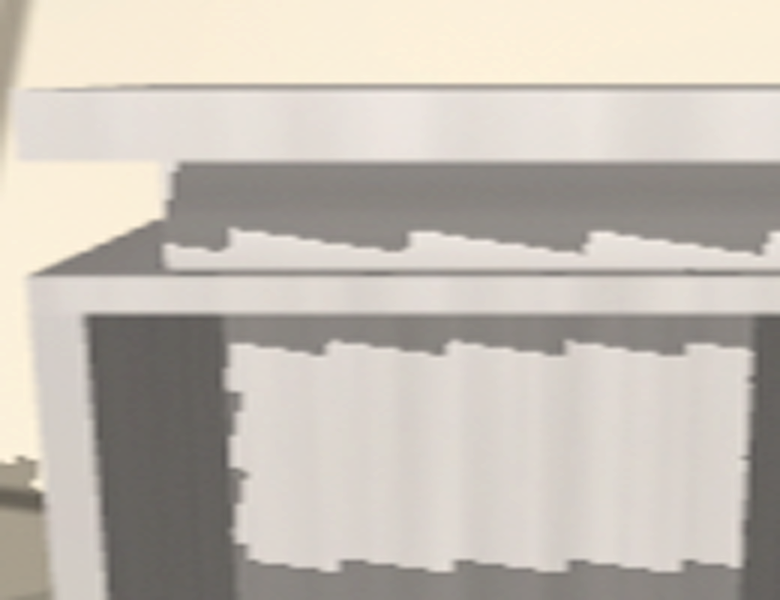

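Run:
```python
from h import *
from scipy.optimize import least_squares
np.set_printoptions(precision=2,suppress=True)
d=np.load("w4.npy",allow_pickle=True).item(); c,o=d["c"],d["o"]
B=np.array([(70,18,90),(70,-18,90),(66,18,90),(66,-18,90),(55,25,60),(55,-25,60)],float)
uv=np.array([(202.5,122.3),(359.3,122),(203.5,140),(358.7,139.8),(205,168.5),(355.8,168)])
R0=Rt(o); M=Ro.from_matrix(np.array([[0,-1,0],[-1,0,0],[0,0,-1]]).T) # bin axes expressed in tool
def pts(p):
    q=Ro.from_rotvec(p[3:]).apply(B)-np.array([p[0],p[1],p[2]])
    return R0.apply(np.stack([-q[:,1],-q[:,0],-q[:,2]],1))+o["tool_pos"]
def res(p): return (np.array([proj(c,X) for X in pts(p)])-uv).ravel()
s=least_squares(lambda p:np.r_[res(p),(p[2]-10.4)/3,(p[1])/2,(p[0]-1)/4,p[3:]/0.05],[1,0,10,0,0,0])
print(s.x,res(s.x).reshape(-1,2)); print(res([1,0,10.4,0,0,0]).reshape(-1,2))
```

```text
[ 0.37 -1.1  11.2   0.01  0.    0.  ] [[ 0.22  0.03]
 [-0.12 -0.  ]
 [ 0.3   0.06]
 [-0.53 -0.1 ]
 [-0.76 -0.02]
 [ 1.03  0.06]]
[[2.94 3.96]
 [4.11 4.42]
 [2.95 4.08]
 [3.57 4.44]
 [1.61 2.62]
 [4.39 3.28]]
```

```bash
cat >> h.py <<'E'
S0=np.array([582.6,57.5,140.]); YAW=-0.043
OFF=np.array([0.5,-0.5,10.7])
M=Ro.from_matrix(np.array([[0,-1,0],[-1,0,0],[0,0,-1]]).T)
def goal(th,X,Z,Y=0):
    Rb=Ro.from_euler('z',YAW)*Ro.from_euler('y',np.radians(th))
    return S0+Ro.from_euler('z',YAW).apply([X,Y,Z])+Rb.apply(OFF), Rb*M
def binpose():
    o=bot.get_obs(); Rs=Ro.from_euler('z',YAW); Rb=Rt(o)*M.inv()
    p=Rs.inv().apply(o["tool_pos"]-Rb.apply(OFF)-S0); e=(Rs.inv()*Rb).as_euler('zyx',degrees=True)
    tip=p+(Rs.inv()*Rb).apply([68,0,90])
    print("bin XYZ",np.round(p,1),"yaw,th,roll",np.round(e,1),"tip",np.round(tip,1))
def step(th,X,Z,Y=0):
    binpose(); delta(*goal(th,X,Z,Y))
E
python3 - <<'E'
from h import *
step(30,-165,20); step(0,-165,30)
E
```

```text
bin XYZ [-159.   243.8   20.5] yaw,th,roll [13.7  0.2 -0.2] tip [-92.6 260.2 110.3]
t 8.05 shift units [ -0.57 -12.19  -0.11] turn units [-0.36  4.96 -2.24] F [-1.1 -0.2 -2.9] w 49.9
bin XYZ [-159.   243.8   20.5] yaw,th,roll [13.7  0.2 -0.2] tip [-92.6 260.2 110.3]
t 8.05 shift units [ -0.83 -12.17   0.47] turn units [ 0.02 -0.04 -2.29] F [-1.1 -0.2 -2.9] w 49.9
```

```bash
python3 -m jog '{"xyz":[[-0.1,-0.5,0.05],[-0.1,-1,0.05],[-0.1,-1,0.05],[-0.1,-1,0.05],[-0.1,-1,0.05],[-0.1,-1,0.05],[-0.1,-1,0.05],[0,-1,0.05],[0,-1,0],[0,-1,0]],"angular":[[0,0,-0.25],[0,0,-0.25],[0,0,-0.25],[0,0,-0.25],[0,0,-0.25],[0,0,-0.25],[0,0,-0.25],[0,0,-0.25],[0,0,-0.2],[0,0,0]]}'
python3 - <<'E'
from h import *
step(30,-165,20)
E
```

```text
time: 9.05
tool_pos: [413.6, 104.9, 168.3]
tcp_rot: [3.117, -0.009, -1.625]
contact_force: [0.6, 0.4, -0.7]
grip_width: 49.7
bin XYZ [-171.6   40.5   17.6] yaw,th,roll [-0.6  1.4 -0.5] tip [-101.4   40.5  106. ]
t 9.05 shift units [ 0.49 -2.05  0.03] turn units [0.31 4.76 0.08] F [ 0.6  0.4 -0.7] w 49.7
```

```bash
python3 -m jog '{"xyz":[[0,-0.6,0],[0,-0.6,0],[0.1,-0.6,0],[0.1,-0.2,0],[0.1,0,0],[0.1,0,0],[0,0,0]],"angular":[[0.05,0.6,0],[0.05,0.9,0],[0.05,0.9,0],[0.05,0.9,0],[0.05,0.9,0],[0,0.5,0],[0,0,0]]}'
python3 - <<'E'
from h import *
step(30,-150,6); print(bot.get_obs()["joint_positions"])
E
```

```text
time: 9.75
tool_pos: [417.1, 55.8, 162.3]
tcp_rot: [2.594, -0.013, -1.636]
contact_force: [0.1, 0.4, -3.7]
grip_width: 49.8
bin XYZ [-171.3   -8.3   13.4] yaw,th,roll [-1.5 31.4  0. ] tip [-66.4 -10.1  54.9]
t 9.75 shift units [ 1.07  0.37 -0.36] turn units [ 0.11 -0.23  0.21] F [ 0.1  0.4 -3.7] w 49.8
[-0.04783337  0.55409828  1.50602758 -0.00222332  1.62903034  1.59254362]
```

Run:
```python
from h import *
c=camera_params("wrist"); o=bot.get_obs(); im=capture("wrist"); np.save("w5.npy",dict(c=c,o=o),allow_pickle=True); cv2.imwrite("pics/w5.png",im[:,:,::-1])
s=capture("scene");cv2.imwrite("pics/s5.png",np.clip(cv2.resize(s[100:340,220:440,::-1],None,fx=2.5,fy=2.5)*1.4,0,255).astype('uint8'))
Rs=Ro.from_euler('z',YAW)
for p in ((0,100,48),(0,-100,48),(0,100,32),(0,100,0),(0,-100,0)): print(p,proj(c,S0+Rs.apply(p)))
```

```text
(0, 100, 48) [-819.63477751 -440.10510709]
(0, -100, 48) [1192.59381027 -516.92910902]
(0, 100, 32) [-553.5555896  -369.35267908]
(0, 100, 0) [-282.55191205 -297.29079277]
(0, -100, 0) [ 732.57729774 -332.56387764]
```

View pics/w5.png

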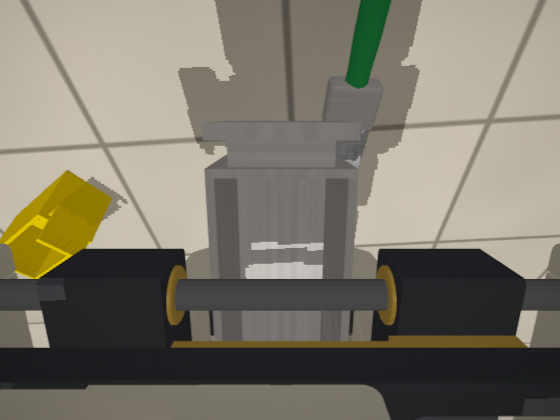

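View pics/s5.png

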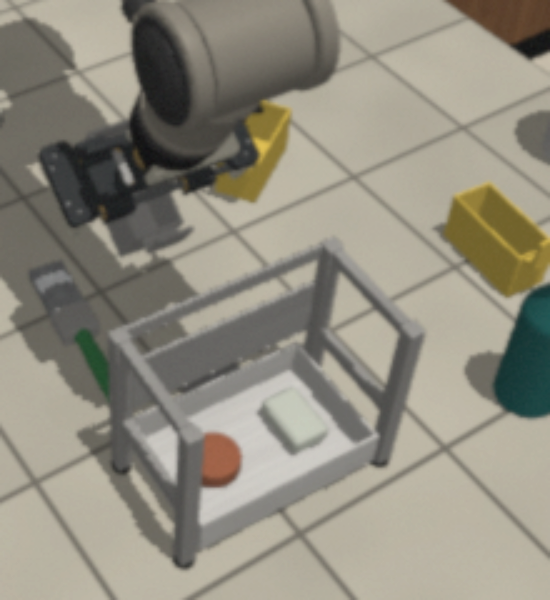

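Run:
```python
from h import *
step(35,-125,-10)
```

```text
bin XYZ [-172.    -7.9   14.3] yaw,th,roll [-1.4 31.2  0. ] tip [-67.2  -9.7  56. ]
t 9.85 shift units [ 2.39  0.3  -1.24] turn units [0.16 0.62 0.2 ] F [ 0.   0.9 -2.1] w 49.8
```

```bash
python3 -m jog '{"xyz":[[0.6,0.1,-0.3],[0.6,0.1,-0.3],[0.6,0.1,-0.3],[0.5,0,-0.2],[0,0,0]],"angular":[[0.05,0.2,0.05],[0.05,0.2,0.05],[0.05,0.2,0.05],[0,0,0.05],[0,0,0]]}'
python3 - <<'E'
from h import *
step(36,-118,-12)
E
```

```text
time: 10.35
tool_pos: [461.5, 62.2, 142.2]
tcp_rot: [2.539, -0.001, -1.614]
contact_force: [-0.2, 0.0, -2.6]
grip_width: 49.7
bin XYZ [-127.7    0.    -6.3] yaw,th,roll [-0.  34.5 -0.1] tip [-20.6   0.   29.3]
t 10.35 shift units [ 0.49 -0.02 -0.29] turn units [0.02 0.24 0.  ] F [-0.2  0.  -2.6] w 49.7
```

Aligned. Next I'm going to the entry.

```bash
python3 -m jog '{"xyz":[[0.25,0,-0.2],[0.25,0,-0.12],[0,0,0]],"angular":[[0,0.15,0],[0,0.12,0],[0,0,0]]}'
python3 - <<'E'
from h import *
step(36,-106,-12)
s=capture("scene");cv2.imwrite("pics/s6.png",np.clip(cv2.resize(s[130:300,240:420,::-1],None,fx=3.5,fy=3.5)*1.4,0,255).astype('uint8'))
s=capture("top");cv2.imwrite("pics/t6.png",np.clip(cv2.resize(s[80:240,210:350,::-1],None,fx=3.5,fy=3.5)*1.4,0,255).astype('uint8'))
E
```

```text
time: 10.65
tool_pos: [471.3, 62.2, 136.6]
tcp_rot: [2.511, -0.003, -1.614]
contact_force: [0.5, -0.5, -2.5]
grip_width: 49.8
bin XYZ [-118.1    0.4  -11.8] yaw,th,roll [-0.  36.1 -0.1] tip [-10.1   0.4  20.8]
t 10.65 shift units [ 0.6  -0.05 -0.01] turn units [ 0.02 -0.03  0.  ] F [ 0.5 -0.5 -2.5] w 49.8
```

View pics/s6.png

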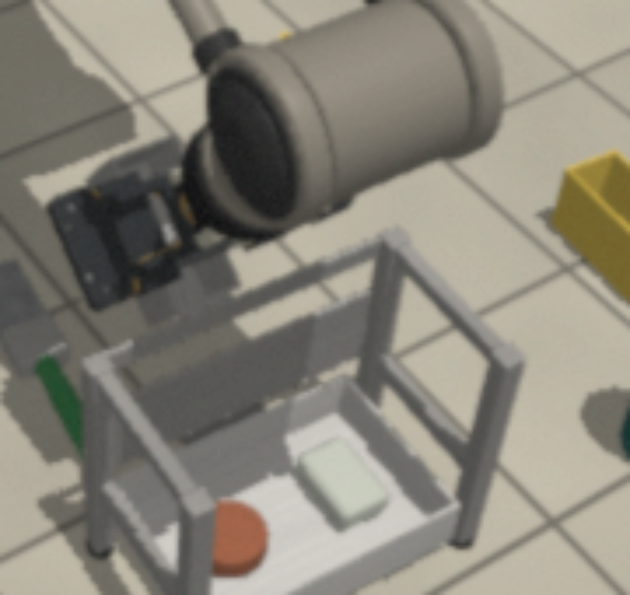

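View pics/t6.png

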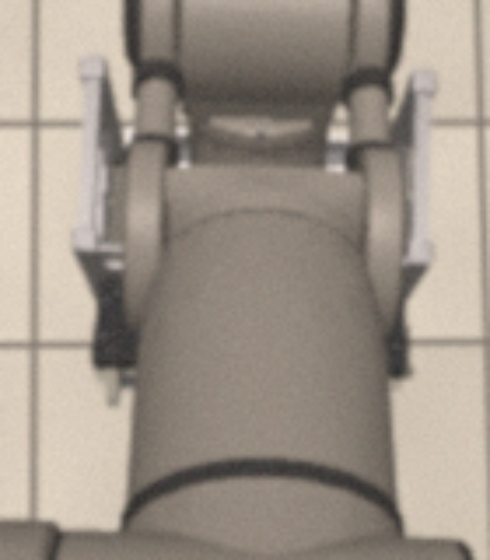

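```bash
python3 -m jog '{"xyz":[[0.3,-0.03,0],[0.3,-0.02,0],[0,0,0]],"angular":[[0,0,0],[0,0,0],[0,0,0]]}'
python3 - <<'E'
from h import *
step(36,-99,-7)
E
```

```text
time: 11.05
tool_pos: [483.8, 61.1, 137.5]
tcp_rot: [2.512, -0.003, -1.614]
contact_force: [0.1, -0.3, -1.1]
grip_width: 49.9
bin XYZ [-105.6   -0.2  -10.9] yaw,th,roll [-0.  36.1 -0.1] tip [ 2.4 -0.1 21.8]
t 11.05 shift units [ 0.33 -0.01  0.19] turn units [ 0.02 -0.01  0.  ] F [ 0.1 -0.3 -1.1] w 49.9
```

```bash
python3 -m jog '{"xyz":[[0.17,0,0.07],[0.17,0,0.09],[0,0,0]],"angular":[[0,0,0],[0,0,0],[0,0,0]]}'
python3 - <<'E'
from h import *
step(35.5,-95,-4)
E
```

```text
time: 11.35
tool_pos: [491.3, 61.1, 141.1]
tcp_rot: [2.512, -0.003, -1.614]
contact_force: [0.2, 0.5, -3.2]
grip_width: 50.0
bin XYZ [-98.    0.1  -7.3] yaw,th,roll [-0.  36.1 -0.1] tip [ 9.9  0.2 25.4]
t 11.35 shift units [ 0.15 -0.01  0.17] turn units [ 0.02 -0.09  0.  ] F [ 0.2  0.5 -3.2] w 50.0
```

```bash
python3 -m jog '{"xyz":[[0.1,0,0.15],[0.05,0,0],[0,0,0]],"angular":[[0,0,0],[0,-0.1,0],[0,0,0]]}'
python3 - <<'E'
from h import *
step(33,-91,-3)
E
```

```text
time: 11.65
tool_pos: [494.6, 61.1, 144.3]
tcp_rot: [2.523, -0.002, -1.614]
contact_force: [1.2, -0.5, -1.9]
grip_width: 50.2
bin XYZ [-94.7   0.3  -4.1] yaw,th,roll [-0.  35.4 -0.1] tip [12.9  0.4 29.9]
t 11.65 shift units [ 0.17 -0.02  0.07] turn units [ 0.  -0.4  0. ] F [ 1.2 -0.5 -1.9] w 50.2
```

```bash
python3 -m jog '{"xyz":[[0.1,0,0.04],[0.1,0,0.03],[0,0,0]],"angular":[[0,-0.2,0],[0,-0.2,0],[0,0,0]]}'
python3 - <<'E'
from h import *
step(30,-86,-4)
E
```

```text
time: 11.95
tool_pos: [498.8, 61.2, 146.0]
tcp_rot: [2.569, -0.0, -1.614]
contact_force: [0.8, -0.1, -1.9]
grip_width: 49.6
bin XYZ [-90.1   0.6  -2.7] yaw,th,roll [-0.  32.8 -0. ] tip [15.8  0.6 36.1]
t 11.95 shift units [ 0.18 -0.04 -0.05] turn units [-0.02 -0.47  0.  ] F [ 0.8 -0.1 -1.9] w 49.6
```

```bash
python3 -m jog '{"xyz":[[0.1,-0.02,-0.02],[0.1,-0.02,-0.02],[0,0,0]],"angular":[[0,-0.24,0],[0,-0.24,0],[0,0,0]]}'
python3 - <<'E'
from h import *
step(25,-79,-9)
E
```

```text
time: 12.25
tool_pos: [502.9, 60.3, 145.4]
tcp_rot: [2.624, 0.002, -1.614]
contact_force: [-0.8, -0.6, -1.5]
grip_width: 49.9
bin XYZ [-85.4  -0.1  -3.7] yaw,th,roll [ 0.  29.7  0.1] tip [18.2 -0.2 40.9]
t 12.25 shift units [ 0.28 -0.01 -0.25] turn units [-0.05 -0.77 -0.  ] F [-0.8 -0.6 -1.5] w 49.9
```

```bash
python3 -m jog '{"xyz":[[0.1,0,-0.05],[0.1,0,-0.1],[0.08,0,-0.1],[0,0,0]],"angular":[[0,-0.26,0],[0,-0.26,0],[-0.03,-0.26,0],[0,0,0]]}'
python3 - <<'E'
from h import *
step(18,-72.5,-17)
E
```

```text
time: 12.65
tool_pos: [508.5, 60.2, 140.4]
tcp_rot: [2.709, 0.003, -1.614]
contact_force: [-0.3, 0.4, -1.3]
grip_width: 50.3
bin XYZ [-79.1   0.   -9.1] yaw,th,roll [ 0.  24.8  0.1] tip [20.3 -0.1 44.1]
t 12.65 shift units [ 0.27 -0.01 -0.37] turn units [-0.07 -1.13 -0.  ] F [-0.3  0.4 -1.3] w 50.3
```

```bash
python3 -m jog '{"xyz":[[0.07,0,-0.09],[0.07,0,-0.09],[0.07,0,-0.09],[0.06,0,-0.1],[0,0,0]],"angular":[[-0.02,-0.28,0],[-0.02,-0.28,0],[-0.02,-0.28,0],[0,-0.28,0],[0,0,0]]}'
python3 - <<'E'
from h import *
step(12,-68,-27)
E
```

```text
time: 13.15
tool_pos: [513.4, 60.1, 132.8]
tcp_rot: [2.826, 0.002, -1.614]
contact_force: [-0.5, -0.2, -0.9]
grip_width: 50.3
bin XYZ [-73.1   0.1 -17.3] yaw,th,roll [ 0.  18.1  0.1] tip [19.5  0.  47.2]
t 13.15 shift units [ 0.2  -0.01 -0.47] turn units [-0.06 -1.01 -0.  ] F [-0.5 -0.2 -0.9] w 50.3
```

```bash
python3 -m jog '{"xyz":[[0.05,0,-0.1],[0.05,0,-0.12],[0.05,0,-0.12],[0.05,0,-0.12],[0,0,0]],"angular":[[-0.02,-0.25,0],[-0.02,-0.25,0],[-0.02,-0.25,0],[0,-0.25,0],[0,0,0]]}'
python3 - <<'E'
from h import *
step(6,-64,-39)
s=capture("scene");cv2.imwrite("pics/s7.png",np.clip(cv2.resize(s[130:300,240:420,::-1],None,fx=3.5,fy=3.5)*1.4,0,255).astype('uint8'))
E
```

```text
time: 13.65
tool_pos: [517.1, 59.9, 123.3]
tcp_rot: [2.927, -0.0, -1.614]
contact_force: [-0.4, -0.4, -1.9]
grip_width: 50.0
bin XYZ [-68.4   0.1 -27.1] yaw,th,roll [-0.  12.3 -0. ] tip [17.3  0.1 46.4]
t 13.65 shift units [ 0.16 -0.01 -0.58] turn units [-0.04 -1.05  0.  ] F [-0.4 -0.4 -1.9] w 50.0
```

View pics/s7.png

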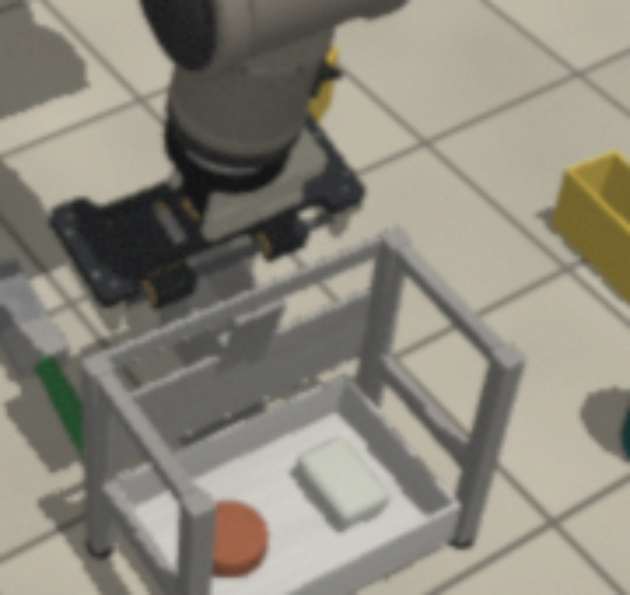

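```bash
python3 -m jog '{"xyz":[[0.04,0,-0.14],[0.04,0,-0.14],[0.04,0,-0.14],[0.04,0,-0.14],[0,0,0]],"angular":[[-0.01,-0.26,0],[-0.01,-0.26,0],[-0.01,-0.26,0],[0,-0.26,0],[0,0,0]]}'
python3 - <<'E'
from h import *
step(1,-59,-47)
E
```

```text
time: 14.2
tool_pos: [521.2, 59.6, 111.9]
tcp_rot: [3.033, 0.001, -1.615]
contact_force: [0.0, -0.1, -1.5]
grip_width: 49.8
bin XYZ [-63.1  -0.  -38.7] yaw,th,roll [-0.   6.2  0.1] tip [14.3 -0.2 43.4]
t 14.2 shift units [ 0.15 -0.   -0.41] turn units [-0.05 -0.87  0.01] F [ 0.  -0.1 -1.5] w 49.8
```

```bash
python3 -m jog '{"xyz":[[0.04,0,-0.1],[0.04,0,-0.1],[0.04,0,-0.1],[0.03,0,-0.1],[0,0,0]],"angular":[[-0.01,-0.22,0],[-0.02,-0.22,0],[-0.02,-0.22,0],[0,-0.22,0],[0,0,0]]}'
python3 - <<'E'
from h import *
step(0.5,-58,-51)
E
```

```text
time: 14.7
tool_pos: [525.3, 59.3, 104.2]
tcp_rot: [3.121, -0.0, -1.615]
contact_force: [-0.4, 0.3, -1.9]
grip_width: 49.7
bin XYZ [-58.1  -0.2 -46.5] yaw,th,roll [-0.1  1.2 -0. ] tip [11.8 -0.3 42.1]
t 14.7 shift units [-0.    0.01 -0.23] turn units [-0.   -0.11  0.01] F [-0.4  0.3 -1.9] w 49.7
```

```bash
for i in 1; do python3 -m jog '{"xyz":[[0,0,-0.1],[0,0,-0.1],[0,0,0]],"angular":[[0,-0.1,0],[0,0,0],[0,0,0]]}'; done
python3 - <<'E'
from h import *
step(0.5,-58,-52)
E
```

```text
time: 15.0
tool_pos: [525.9, 59.2, 100.2]
tcp_rot: [3.13, 0.0, -1.615]
contact_force: [0.7, -0.1, -2.3]
grip_width: 49.7
bin XYZ [-57.4  -0.2 -50.5] yaw,th,roll [-0.1  0.7  0. ] tip [11.7 -0.4 38.7]
t 15.0 shift units [-0.03  0.01 -0.07] turn units [-0.   -0.03  0.02] F [ 0.7 -0.1 -2.3] w 49.7
```

```bash
python3 -m jog '{"xyz":[[0,0,-0.05],[0,0,0]],"angular":[[0,0,0],[0,0,0]]}'
python3 -m jog '{"xyz":[[0,0,-0.05],[0,0,0]],"angular":[[0,0,0],[0,0,0]]}'
python3 - <<'E'
from h import *
step(0.5,-58,-52)
E
```

```text
time: 15.2
tool_pos: [526.1, 59.2, 99.4]
tcp_rot: [3.13, 0.0, -1.615]
contact_force: [0.0, 0.7, -0.7]
grip_width: 49.8
time: 15.4
tool_pos: [526.3, 59.2, 99.2]
tcp_rot: [3.131, 0.0, -1.615]
contact_force: [-0.0, 0.5, -2.2]
grip_width: 49.9
bin XYZ [-56.9  -0.3 -51.5] yaw,th,roll [-0.1  0.6  0. ] tip [12.1 -0.4 37.8]
t 15.4 shift units [-0.06  0.02 -0.03] turn units [-0.   -0.02  0.02] F [-0.   0.5 -2.2] w 49.9
```

```bash
python3 -m jog '{"xyz":[[-0.05,0,-0.1],[0,0,0]],"angular":[[0,0,0],[0,0,0]]}'
python3 -m jog '{"xyz":[[0,0,-0.1],[0,0,0]],"angular":[[0,0,0],[0,0,0]]}'
python3 - <<'E'
from h import *
step(0.5,-58,-52)
E
```

```text
time: 15.6
tool_pos: [526.8, 59.1, 98.4]
tcp_rot: [3.135, 0.0, -1.615]
contact_force: [0.2, 0.8, -1.7]
grip_width: 49.8
time: 15.8
tool_pos: [527.2, 59.2, 97.3]
tcp_rot: [3.136, 0.0, -1.615]
contact_force: [-0.9, -0.2, -0.3]
grip_width: 49.8
bin XYZ [-55.9  -0.2 -53.4] yaw,th,roll [-0.1  0.3  0. ] tip [12.5 -0.4 36.3]
t 15.8 shift units [-0.1   0.02  0.07] turn units [-0.    0.03  0.02] F [-0.9 -0.2 -0.3] w 49.8
```

```bash
python3 -m jog '{"xyz":[[-0.12,0,-0.06],[0,0,0]],"angular":[[0,0,0],[0,0,0]]}'
python3 -m jog '{"xyz":[[0,0,-0.08],[0,0,0],[0,0,0]],"angular":[[0,0,0],[0,0,0],[0,0,0]]}'
python3 - <<'E'
from h import *
step(0.5,-58,-52)
s=capture("scene");cv2.imwrite("pics/s8.png",np.clip(cv2.resize(s[130:300,240:420,::-1],None,fx=3.5,fy=3.5,interpolation=cv2.INTER_CUBIC)*1.4,0,255).astype('uint8'))
E
```

```text
time: 16.0
tool_pos: [526.8, 59.1, 96.9]
tcp_rot: [-3.142, 0.0, -1.615]
contact_force: [-2.6, -0.2, 1.2]
grip_width: 49.7
time: 16.3
tool_pos: [526.8, 59.1, 96.3]
tcp_rot: [-3.141, 0.0, -1.615]
contact_force: [0.5, -0.0, 2.0]
grip_width: 50.1
bin XYZ [-56.3  -0.3 -54.4] yaw,th,roll [-0.1 -0.1  0. ] tip [11.7 -0.4 35.7]
t 16.3 shift units [-0.08  0.02  0.12] turn units [0.   0.09 0.02] F [ 0.5 -0.   2. ] w 50.1
```

View pics/s8.png

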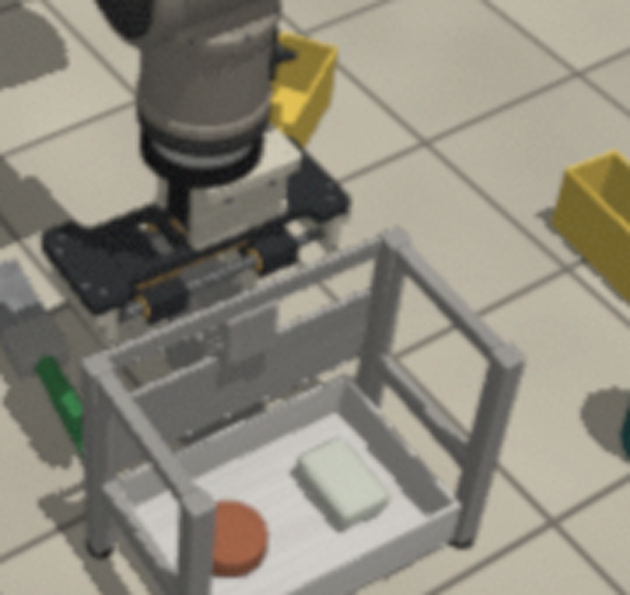

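```bash
python3 -m jog '{"xyz":[[0,0,0],[0,0,0],[0,0,0],[0,0,0],[0,0,0],[0,0,0],[0,0,0]],"angular":[[0,0,0],[0,0,0],[0,0,0],[0,0,0],[0,0,0],[0,0,0],[0,0,0]]}' -1
python3 - <<'E'
from h import *
binpose()
s=capture("scene");cv2.imwrite("pics/s9.png",np.clip(cv2.resize(s[130:300,240:420,::-1],None,fx=3.5,fy=3.5,interpolation=cv2.INTER_CUBIC)*1.4,0,255).astype('uint8'))
c=camera_params("wrist"); o=bot.get_obs(); im=capture("wrist"); np.save("w9.npy",dict(c=c,o=o),allow_pickle=True); cv2.imwrite("pics/w9.png",im[:,:,::-1])
E
```

```text
time: 17.05
tool_pos: [524.6, 59.1, 94.0]
tcp_rot: [3.136, 0.0, -1.616]
contact_force: [0.6, -1.1, 0.7]
grip_width: 91.4
bin XYZ [-58.6  -0.4 -56.7] yaw,th,roll [-0.1  0.3  0. ] tip [ 9.9 -0.5 32.9]
```

View pics/s9.png

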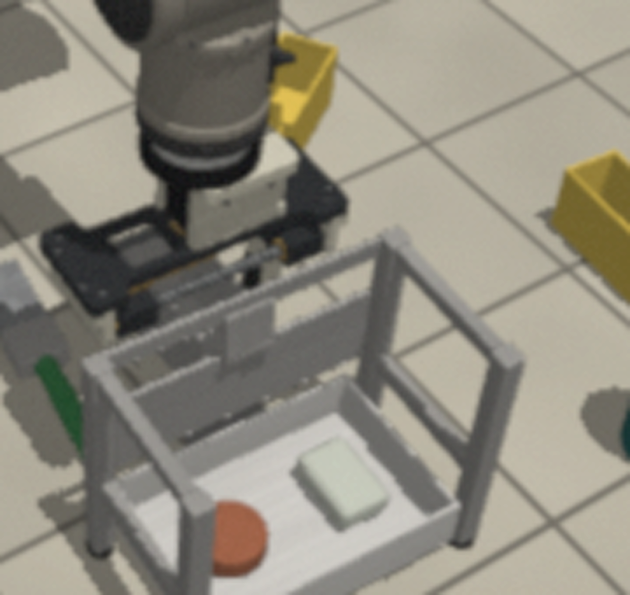

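View pics/w9.png

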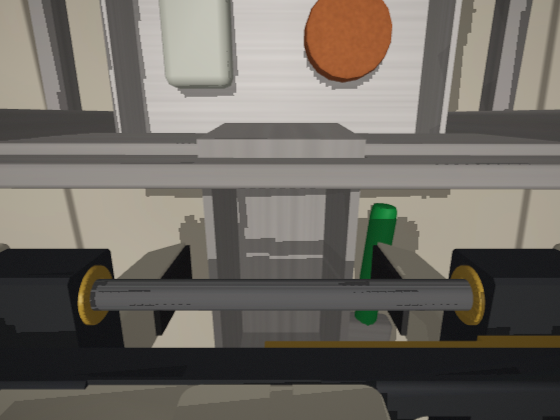

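Hooked and released. The lip is behind the upper slat and the bin stays up. Retreating straight up.

```bash
python3 -m jog '{"xyz":[[0,0,0.2],[0,0,0.4],[0,0,0.6],[0,0,0.8],[0,0,0.8],[-0.1,0,0.8],[-0.2,0,0.8],[-0.3,0,0.8],[-0.5,0,0.8],[-0.5,0,0.6]],"angular":[[0,0,0],[0,0,0],[0,0,0],[0,0,0],[0,0,0],[0,0,0],[0,0,0],[0,0,0],[0,0,0],[0,0,0]]}'
python3 -m jog '{"xyz":[[-0.5,0,0.5],[-0.3,0,0.3],[0,0,0]],"angular":[[0,0,0],[0,0,0],[0,0,0]]}'
python3 - <<'E'
from h import *
s=capture("scene");cv2.imwrite("pics/s10.png",np.clip(cv2.resize(s[130:300,240:420,::-1],None,fx=3.5,fy=3.5,interpolation=cv2.INTER_CUBIC)*1.4,0,255).astype('uint8'))
c=camera_params("wrist"); o=bot.get_obs(); im=capture("wrist"); np.save("w10.npy",dict(c=c,o=o),allow_pickle=True); cv2.imwrite("pics/w10.png",im[:,:,::-1])
cv2.imwrite("pics/c10.png",np.clip(cv2.resize(im[0:210,180:400,::-1],None,fx=3.5,fy=2.8,interpolation=cv2.INTER_CUBIC)*1.4,0,255).astype('uint8'))
t=capture("top");cv2.imwrite("pics/t10.png",t[:,:,::-1])
E
```

```text
time: 18.15
tool_pos: [492.2, 59.1, 238.5]
tcp_rot: [3.141, 0.0, -1.616]
contact_force: [-0.1, 0.7, -0.1]
grip_width: 91.8
time: 18.45
tool_pos: [475.2, 59.1, 259.5]
tcp_rot: [-3.136, 0.0, -1.615]
contact_force: [0.0, -1.3, -0.6]
grip_width: 91.9
```

View pics/s10.png

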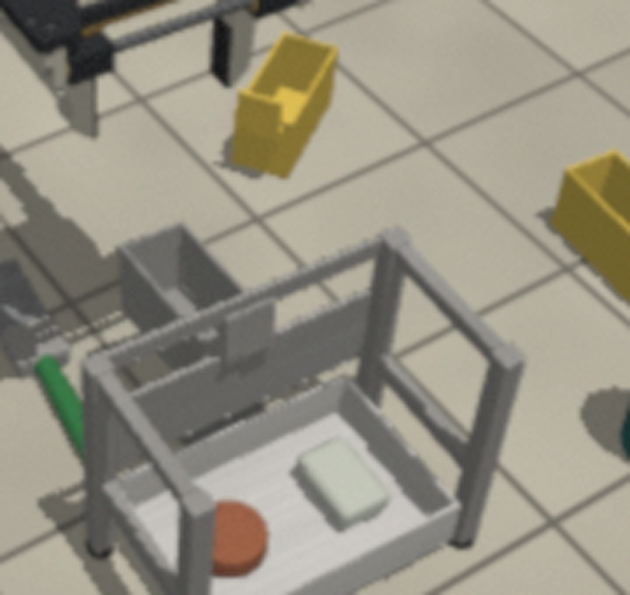

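View pics/c10.png

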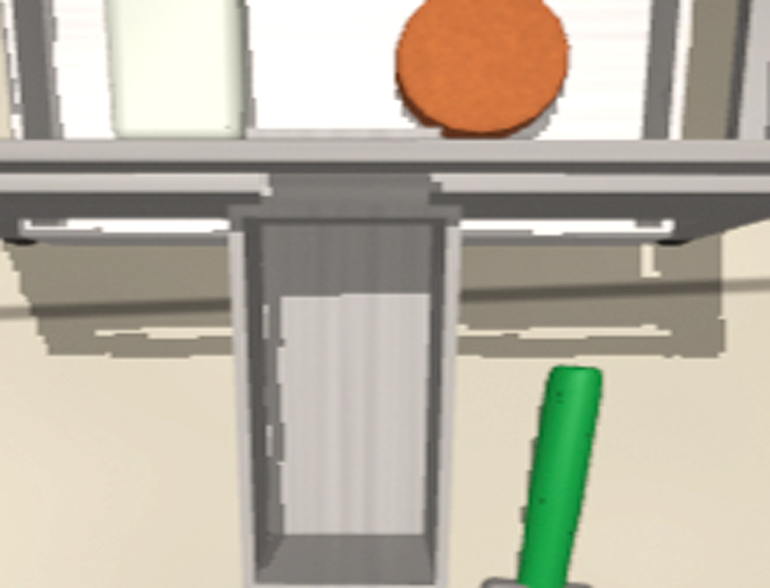

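View pics/t10.png

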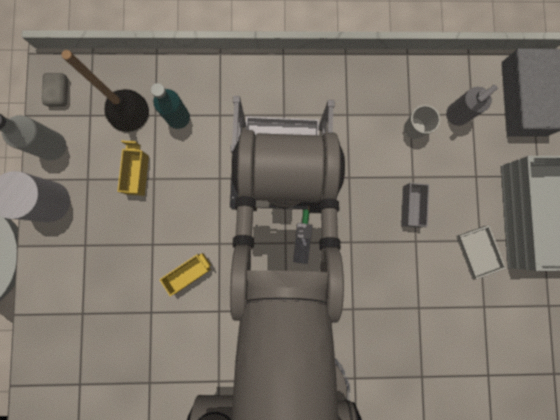

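Run:
```python
from h import *
np.set_printoptions(precision=1,suppress=True)
c=np.load("w10.npy",allow_pickle=True).item()["c"]
Rs=Ro.from_euler('z',YAW)
for zf,zn in ((148,148),(148,143),(148,138)):
    q=[Rs.inv().apply(atz(c,uv,z)-S0) for uv,z in (((245.7,75),zf),((312,75),zf),((250,208.5),zn),((307.7,208.5),zn))]
    print(zf,zn,q[0],q[1],"w",np.linalg.norm(q[0]-q[1]),np.linalg.norm(q[2]-q[3]),"L",np.linalg.norm((q[0]+q[1]-q[2]-q[3])/2))
# tip seen from scene: lip top corners
S=camera_params("scene")
for y in (18,-18): print("expected lip top px in s10 crop",(proj(S,S0+Rs.apply([12,y,38]))-[240,130])*3.5)
print(bot.get_obs()["contact_force"],bot.get_obs()["time"])
```

```text
148 148 [-5.6 24.2  8. ] [ -5.6 -25.5   8. ] w 49.69336910030039 47.87086694560219 L 103.57291287136394
148 143 [-5.6 24.2  8. ] [ -5.6 -25.5   8. ] w 49.69336910030039 48.757156563686806 L 105.02848199376157
148 138 [-5.6 24.2  8. ] [ -5.6 -25.5   8. ] w 49.69336910030039 49.64344618177142 L 106.71546628753883
expected lip top px in s10 crop [277.7 301.2]
expected lip top px in s10 crop [228.6 322.5]
[0.1 0.2 0.4] 18.6
```

Run:
```python
from h import *
a=cv2.imread("pics/s10.png").astype(int)
s=capture("scene")[:,:,::-1]
b=np.clip(cv2.resize(s[130:300,240:420],None,fx=3.5,fy=3.5,interpolation=cv2.INTER_CUBIC)*1.4,0,255).astype(int)
print("bin region mean diff",abs(a-b)[220:380,110:290].mean())
t=cv2.imread("pics/top0.png").astype(int);u=cv2.imread("pics/t10.png").astype(int);print("plain diff",abs(t-u)[175:235,395:435].mean())
print(bot.close_job())
```

```text
bin region mean diff 1.1549305555555556
plain diff 4.147222222222222
the job is handed in; nothing more can be done
None
```

The tongue bin now hangs on the rack, with its tongue through the middle of the slot and hooked behind the upper slat. The job is handed in at about 18.7 s of the 48 s allowed, and the hand-in gave no verdict.

I gripped the bin near its balance point and tipped it to 36°. I fed the lip through without any contact force showing, then swung the bin down until the stem rested on the lower slat. After letting go, I retreated upward.

**What the last checks showed:**
- **Lip position:** the lip top appears within about a pixel of where it should be, roughly 12 mm behind the slats' front and 38 mm above the lower slat. It is within about 1 mm of the slot's middle.
- **At rest:** two pictures taken after the retreat show no movement of the bin. The gripper is clear and feels no force.
- **Plain bin:** it sits at the same place in the top view as at the start, at about (415, 205). The small picture difference there (mean 4 grey levels) looks like shadow and noise.

**What disagreed or stayed unsure:**
- **Levelness:** the picture suggests a sag of up to about 5°, which the task allows. The bin's near rim fell at the edge of the crop I measured, so this is only a rough figure.
- **Top-camera positions:** the first hand-picked points in the top view were 6–10 mm off the wrist-camera ones. The two-view heights of the bin's rim also disagreed, ranging from -11 to 57 mm against the stated 60. I used the wrist camera with the stated heights, which the measured bin and slat lengths confirmed.

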